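# Push the stray carton and tub back into the counter display

## Task

Tidy the corner display on the shop counter. First push the small carton into the corner of the wooden edging, flush against both the long back rail and the short end stop; then push the squat round tub back until it touches the long rail beside the carton. Only push them along the counter, do not pick them up or tip them, and leave the bottle, the can and the stamp where they stand.

Things in the scene. Friction and masses are not known exactly. Their poses are not given: they have to be found in the camera images.
- fence: L-shaped wooden edging fixed to the counter, 30 mm high, bars 18 mm thick. Origin: the inner corner, at counter level; z up. The long back rail's inner face is its plane x = 0, from y = 0 to -400 mm; the short end stop's inner face is its plane y = 0, from x = 0 to -110 mm. The display space has x < 0 and y < 0 (robot's side). Yaw within 15 degrees of the robot's axes
- carton: small closed cardboard carton, 60 mm (its x) by 90 mm (its y) by 60 mm high, about 250 g, loose. Origin: centre of the underside; z up. It starts about 14 cm in front of the long rail, either nearer the corner or farther from it than the tub, its 90 mm side within 17 degrees of the rail; in the corner either side may lie along the rail
- tub: squat round white jar with a lid, 64 mm diameter, 58 mm high, about 250 g, loose on the counter. Origin: centre of the underside; z up. It starts about 14 cm in front of the long rail
- bottle: bystander: bottle with a cap, 60 mm diameter, 150 mm high, standing to the left of the end stop. Origin: centre of the underside
- can: bystander: small can, 44 mm diameter, 62 mm high, standing to the right of the display. Origin: centre of the underside
- stamp: bystander: wooden hand stamp, 44 mm diameter, 58 mm high, standing behind the long rail. Origin: centre of the underside
Things that resemble listed ones, but are neither listed nor needed, are in the scene too. Leave any green or yellow look-alike of the carton alone.

How it is judged:
By the outcome, as a careful person would: the job done as asked, in the order asked, and still so for the second after the job is handed in, with the robot touching nothing.
It also fails if it takes over 64 s, if anything falls off the work surface, if the arm or the gripper's body presses on something with over 40 N, if the wrist force passes 120 N, or if a joint passes its speed limit or range.

## Robot

A 6-joint arm with a two-finger parallel gripper is mounted at the origin on the work surface. World frame = base frame: x ahead of the robot, y to its left, z up, the work surface at z = 0. Lengths are in m, angles in rad, forces in N, time in s.
With the tool pointing down it reaches from about 0.425 to 0.95 m from the base axis. Payload 3.5 kg.
Tool frame: the origin (TCP) lies at the very end of the fingers, on their centre line; the grasp point (between the pads) lies 19 mm behind it (robot.tcp_to_grasp is the distance from the TCP to the grasp point, in m); z points along the fingers, y is the line along which they close (so a half turn about z gives the same grasp; the last joint's range is limited). The gripper opens to 85 mm and grips with 20 to 120 N. Pads are 22 mm wide; open, the fingers measure 114 mm over their backs; the gripper's body (76 mm by 85 mm) begins 54 mm behind the grasp point. The pads swing forward as they close: fully open they stand 13 mm farther back than shut.
Start: joints at [1.005, 0.286, 1.577, -0, 1.279, -0.15], TCP at [0.273, 0.617, 0.231] pointing down, gripper open.
Joint ranges: [-2.77, 2.77], [-0.9, 2.22], [0.21, 2.48], [-1.53, 4.67], [0.24, 2.81], [-2.84, 2.84]. Speed limits (rad/s): [2.79, 2.79, 3.14, 3.14, 3.14, 3.14].

## Interface

Orientations are given as a unit quaternion [x, y, z, w].
In Python, from bench import robot gives the robot as it stands.
- The arm moves only by the shell command python3 -m inch 'ROWS' [OPENING] [FORCE]. ROWS is JSON, a list that holds one entry, the list of rows, each a list of 6 numbers: the shift along the tool's x, y, z in mm, then the turn, a rotation vector about the tool's x, y, z in degrees. In form: [[[tx, ty, tz, wx, wy, wz], ...]]. A call has 1 to 12 rows; each row is the pose to reach, as a shift and turn from the pose commanded when the call began, along the tool's axes at that moment; what a row does not reach only later rows make up. A row lasts 1/12 s, in which the tool goes at most 41.7 mm and 7.16 degrees, less where a joint would pass 70% of its speed; a pose out of reach is approached as far as the arm can. A call with a gripper value outside its range is refused whole. OPENING is the finger opening in mm, from 0 to 85.4, set as the call begins (- or left out, the last holds). The fingers move at their own pace and stop on an object; FORCE is the grip in N (left out, the last holds). Time passes only in rows, so rows that repeat a pose let the fingers close. It gives the time, the measured TCP pose, the force, the opening and the grip force at its end, in the units of the state.
- robot.sense(): the state, without advancing time (a new reading comes with each control period).
- robot.get_image(name): name is "scene" or "top" or "wrist"; returns the picture (480x640x3 uint8, red, green, blue); there is no depth.
- robot.camera_model(name): a dict with "fx", "fy", "cx", "cy" (pixels), "rvec" (rotation vector, rad) and "tvec" (3), from world to camera coordinates, as OpenCV has them; the wrist camera has in their place "hand_eye" (4x4, takes a point from camera to tool coordinates, whose origin is the TCP and whose axes are the flange's). Camera axes: x right, y down, z forward; pixel columns grow to the right and rows downward; lengths in m; the calibration is good to about 2 mm. The wrist camera is an equidistant fisheye: a pixel r from the principal point sees the ray r / f radians off the axis. A picture is of the moment at which its call begins: read the wrist's pose just before it. camera_model takes no time and is no camera call.
- robot.hand_in(): hands the job in; it is judged then, once.
Trained networks look in the newest picture that a camera, given by its name, has taken for a name from the list of things; names that differ only in an ending like _2 or _b are one class to them, and where a whole thing is asked for, a point or a joint stands for the part that bears it (a point fixed in the world has none). Each returns a list of dicts, best first, with "p" (0 to 1); they miss things now and then, are a little off and sometimes report something else, mostly with a low value. They report only what shows in the picture. A call takes as long as a camera call. They do not tell look-alikes from the thing itself.
- robot.cut_out(name, camera): "region" (480x640 bool, what is visible of it) and "rect" ([left, top, right, bottom] in pixels, round what is visible of it).
The state is a dict: "clock": time; "q": joint angles; "joint_velocities": joint speeds; "joint_torque": joint torques, N m; "tcp_pos": TCP position; "eef_rot": TCP orientation; "force": force on the tool from outside, world axes, zero at the start; "moment": the same for the moment, N m; "grip_width": opening from 0.0 (shut) to 1.0 (fully open); "grip_force": force on a finger pad.
Only numpy, scipy, OpenCV 4.12 (cv2) and the standard library are available. Lean on these libraries where they do the work, as an engineer would, in place of code of your own. Each camera call takes 0.05 s, during which the arm holds its last target. There are 200 camera calls.

## Working session

There is one attempt and no reset: what is moved stays moved. The work goes in short steps, Python scripts to look and compute and a shell command to move; the robot and the scene stay as the last step left them, time stands still between calls to the robot, and variables do not carry over. Pictures are saved under pics/ and viewed, at most 10 in all, crops included, and the job is handed in when it is done.

```bash
ls; mkdir -p pics
cat > h.py <<'E'
import numpy as np,cv2
from bench import robot
from scipy.spatial.transform import Rotation as R
def ray(cam,uv):
    m=robot.camera_model(cam);Rm=cv2.Rodrigues(np.array(m['rvec'],float))[0];t=np.array(m['tvec'],float)
    d=Rm.T@np.array([(uv[0]-m['cx'])/m['fx'],(uv[1]-m['cy'])/m['fy'],1.]);return -Rm.T@t,d
def onz(cam,uv,z=0.):
    c,d=ray(cam,uv);return c+d*(z-c[2])/d[2]
def proj(cam,P):
    m=robot.camera_model(cam);K=np.array([[m['fx'],0,m['cx']],[0,m['fy'],m['cy']],[0,0,1.]])
    return cv2.projectPoints(np.array(P,float).reshape(-1,3),np.array(m['rvec'],float),np.array(m['tvec'],float),K,None)[0].reshape(-1,2)
E
python3 - <<'E'
from h import *
s=robot.sense();print(s['clock'],s['tcp_pos'],s['eef_rot'],s['grip_width'])
for c in('scene','top'):
    im=robot.get_image(c);cv2.imwrite(f'pics/{c}0.png',im[:,:,::-1])
    for n in('fence','carton','tub','bottle','can','stamp'):
        for r in robot.cut_out(n,c)[:3]:
            print(c,n,round(r['p'],2),np.round(r['rect']),)
    print({k:np.round(v,3) for k,v in robot.camera_model(c).items() if k!='x'})
E
```

```text
pics
0.0 [0.27223427 0.61693961 0.22992897] [ 2.06379986e-01  9.78471202e-01 -1.10315713e-03 -4.36287027e-04] 1.0025821882809172
scene fence 0.87 [258. 185. 438. 354.]
scene carton 0.98 [228. 170. 274. 228.]
scene carton 0.9 [232. 218. 294. 282.]
scene carton 0.86 [152. 210. 210. 256.]
scene tub 0.95 [313. 190. 351. 229.]
scene bottle 0.89 [432. 115. 468. 191.]
scene stamp 0.92 [416. 234. 444. 270.]
{'fx': np.float64(550.561), 'fy': np.float64(550.561), 'cx': np.float64(324.797), 'cy': np.float64(240.693), 'rvec': array([ 2.233,  0.95 , -0.345]), 'tvec': array([-0.407, -0.279,  1.27 ])}
top fence 0.98 [216. 195. 413. 256.]
top carton 0.84 [296. 300. 346. 347.]
top carton 0.62 [331. 249. 376. 280.]
top carton 0.6 [368. 301. 417. 350.]
top tub 0.75 [261. 249. 292. 281.]
top bottle 0.74 [135. 205. 175. 242.]
top can 0.63 [425. 245. 448. 268.]
top stamp 0.62 [239. 167. 260. 191.]
{'fx': np.float64(590.98), 'fy': np.float64(590.98), 'cx': np.float64(317.968), 'cy': np.float64(244.16), 'rvec': array([ 2.165, -2.186,  0.14 ]), 'tvec': array([-0.007,  0.558,  1.237])}
```

View pics/scene0.png

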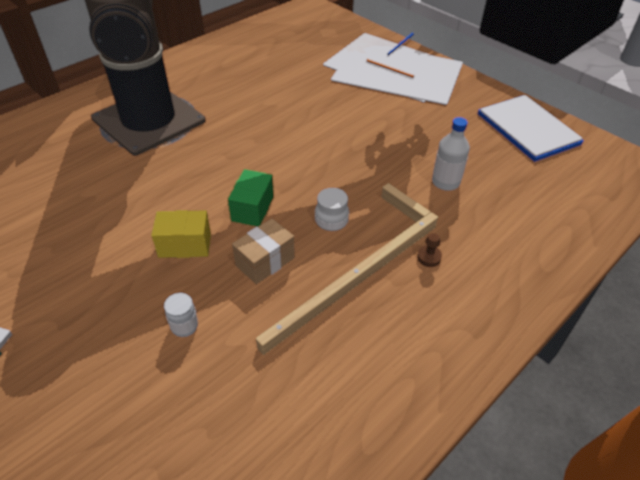

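View pics/top0.png

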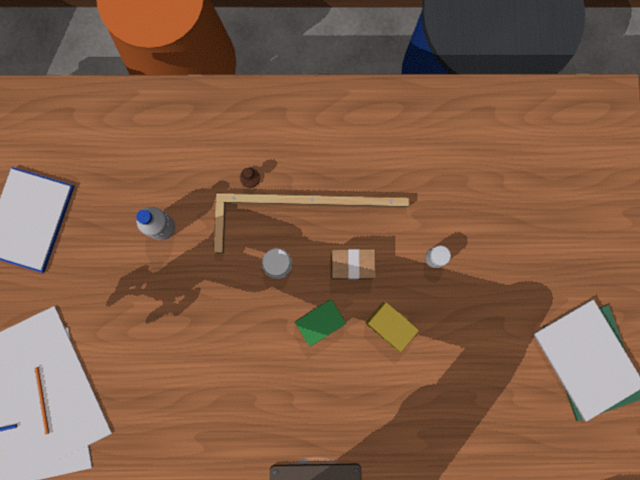

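The scene shows the brown carton (263,250) and the tub (332,208), with the fence corner at (433,217). In the top view the corner is at (220,200), the tub at (277,263) nearer the corner, and the carton at (353,264). The green and yellow blocks are decoys. Next I fit models to the masks.

```bash
cat >> h.py <<'E'
from scipy.optimize import minimize
def box(x0,x1,y0,y1,h): return np.array([[x,y,z] for x in(x0,x1) for y in(y0,y1) for z in(0,h)])
a=np.linspace(0,2*np.pi,24,endpoint=False)
def cyl(d,h): return np.array([[d/2*np.cos(t),d/2*np.sin(t),z] for t in a for z in(0,h)])
M={'fence':[box(0,.018,-.4,.018,.03),box(-.11,.018,0,.018,.03)],'carton':[box(-.03,.03,-.045,.045,.06)],'tub':[cyl(.064,.058)],
 'bottle':[cyl(.06,.1)],'can':[cyl(.044,.062)],'stamp':[cyl(.044,.058)]}
def sil(n,p,cam,S=4):
    im=np.zeros((480*S,640*S),np.uint8);c,s=np.cos(p[2]),np.sin(p[2])
    for b in M[n]:
        W=b@np.array([[c,s,0],[-s,c,0],[0,0,1]])+[p[0],p[1],0]
        q=cv2.convexHull(((proj(cam,W)+.5)*S).astype(np.float32)).astype(np.int32);cv2.fillConvexPoly(im,q,1)
    return im
def fit(n,p0,masks):
    ms={c:cv2.resize(m.astype(np.uint8),None,fx=4,fy=4,interpolation=cv2.INTER_NEAREST) for c,m in masks.items()}
    def f(p):
        e=0
        for c,m in ms.items():
            s=sil(n,p,c);e+=1-(s&m).sum()/max((s|m).sum(),1)
        return e/len(ms)
    r=minimize(f,p0,method='Nelder-Mead',options=dict(initial_simplex=np.array(p0)+np.array([[0,0,0],[.02,0,0],[0,.02,0],[0,0,.15]]),xatol=2e-4,fatol=1e-4))
    return r.x,r.fun
def look(n,p0,cams=('top',)):
    """fit using the detection nearest p0"""
    ms={}
    for c in cams:
        robot.get_image(c);b=None;t=proj(c,[p0[0],p0[1],.03])[0] if n!='fence' else None
        for r in robot.cut_out(n,c):
            q=r['rect'];d=0 if t is None else np.hypot((q[0]+q[2])/2-t[0],(q[1]+q[3])/2-t[1])
            if d<25 and (b is None or d<b[0]): b=(d,r['region'])
        if b: ms[c]=np.array(b[1])
        else: print('miss',n,c)
    return fit(n,p0,ms) if ms else None
E
python3 - <<'E'
from h import *
for n,uv in dict(fence=(224,204),carton=(353,264),tub=(277,263),can=(437,257),stamp=(250,178),bottle=(160,224)).items():
    p=onz('top',uv,.03);p0=[p[0],p[1],0.]
    for cams in([('top',),('scene',)] if n in('fence','carton','tub') else [('top',)]):
        r=look(n,p0,cams)
        if r: print(n,cams,np.round(r[0],4),round(np.degrees(r[0][2]),2),round(r[1],3))
print(robot.sense()['clock'])
E
```

```text
fence ('top',) [ 0.6523  0.1905 -0.0314] -1.8 0.068
fence ('scene',) [ 0.651   0.1939 -0.0268] -1.54 0.098
carton ('top',) [ 0.5132 -0.0849 -0.0034] -0.19 0.028
carton ('scene',) [ 0.5129 -0.0833  0.0105] 0.6 0.037
tub ('top',) [ 0.5173  0.0764 -0.0101] -0.58 0.082
tub ('scene',) [0.5203 0.0783 0.0641] 3.67 0.131
can ('top',) [ 0.5283 -0.2673  0.0335] 1.92 0.061
stamp ('top',) [ 0.7013  0.1336 -0.0293] -1.68 0.324
bottle ('top',) [0.6022 0.3303 0.0679] 3.89 0.087
1.6
```

```bash
python3 - <<'E'
from h import *
for n,uv,y in(('green',(321,323),.5),('yellow',(392,326),-.6)):
    p=onz('top',uv,.06)
    r=look('carton',[p[0],p[1],y]);p=r[0]
    c,s=np.cos(p[2]),np.sin(p[2])
    print(n,p,r[1],(np.array([[-.03,-.045],[.03,-.045],[.03,.045],[-.03,.045]])@np.array([[c,s],[-s,c]])+p[:2]).round(3).tolist())
def goal(x,y,z,yaw):  # tool y axis at world angle 90deg+yaw
    s=robot.sense();Rm=R.from_quat(s['eef_rot']);yv=np.array([-np.sin(yaw),np.cos(yaw),0]);zv=np.array([0,0,-1.]);
    G=R.from_matrix(np.c_[np.cross(yv,zv),yv,zv])
    print('shift',(Rm.inv().apply(np.array([x,y,z])-s['tcp_pos'])*1e3).round(1),'turn',np.degrees((Rm.inv()*G).as_rotvec()).round(2))
goal(.456,-.085,.20,-.03)
E
cat >> h.py <<'E'
def goal(x,y,z,yaw):
    s=robot.sense();Rm=R.from_quat(s['eef_rot']);yv=np.array([-np.sin(yaw),np.cos(yaw),0]);zv=np.array([0,0,-1.])
    G=R.from_matrix(np.c_[np.cross(yv,zv),yv,zv])
    print('at',np.round(s['tcp_pos'],4),'q',np.round(s['q'],2),'t',s['clock'],'F',np.round(s['force'],2),'w',round(s['grip_width'],3))
    print('shift',(Rm.inv().apply(np.array([x,y,z])-s['tcp_pos'])*1e3).round(1),'turn',np.degrees((Rm.inv()*G).as_rotvec()).round(2))
O=np.array([.6517,.192]);YAW=-.03
def f2w(x,y): c,s=np.cos(YAW),np.sin(YAW); return O+[c*x-s*y,s*x+c*y]
def w2f(p): c,s=np.cos(YAW),np.sin(YAW); d=np.array(p[:2])-O; return np.array([c*d[0]+s*d[1],-s*d[0]+c*d[1]])
E
```

```text
green [ 0.39162012 -0.01357183  0.53065441] 0.03606388459556931 [[0.389, -0.068], [0.44, -0.037], [0.395, 0.04], [0.343, 0.01]]
yellow [ 0.3816446  -0.1636956  -0.73017651] 0.048666782851167656 [[0.329, -0.177], [0.374, -0.217], [0.434, -0.15], [0.389, -0.11]]
shift [-451.5 -568.6   31.3] turn [ -0.   -0.  -22.1]
```

```bash
python3 -m inch '[[[-321,-237,31,0,0,-22],[-321,-237,31,0,0,-22],[-321,-237,31,0,0,-22],[-321,-237,31,0,0,-22],[-321,-237,31,0,0,-22],[-321,-237,31,0,0,-22],[-321,-237,31,0,0,-22],[-321,-237,31,0,0,-22],[-321,-237,31,0,0,-22],[-321,-237,31,0,0,-22],[-321,-237,31,0,0,-22]]]' 40
python3 -c "
from h import *
goal(.456,-.085,.10,-.03)"
```

```text
clock: 2.72
tcp_pos: [0.4726, 0.267, 0.2001]
eef_rot: [0.019, 1.0, -0.001, 0.0]
force: [0.6, 0.3, 0.4]
grip_width: 0.468
grip_force: 0.0
at [0.4726 0.267  0.2001] q [ 0.33  0.02  1.93 -0.    1.19 -1.2 ] t 2.7167 F [0.6  0.26 0.36] w 0.468
shift [   3.6 -352.2  100.6] turn [-0.09  0.04 -0.42]
```

```bash
python3 -m inch '[[[4,-352,60,0,0,0],[4,-352,60,0,0,0],[4,-352,60,0,0,0],[4,-352,60,0,0,0],[4,-352,60,0,0,0],[4,-352,60,0,0,0],[4,-352,60,0,0,0],[4,-352,60,0,0,0],[4,-352,60,0,0,0],[4,-352,60,0,0,0],[4,-352,60,0,0,0]]]'
python3 - <<'E'
from h import *
goal(.456,-.085,.014,-.03)
for c in('top','scene'):
    r=look('carton',[.513,-.084,0],(c,));print(r)
im=robot.get_image('scene');cv2.imwrite('pics/s1.png',cv2.resize(im[100:340,120:440,::-1],None,fx=2.4,fy=2.4))
E
```

```text
clock: 3.63
tcp_pos: [0.4553, -0.0812, 0.1403]
eef_rot: [0.017, 1.0, 0.0, -0.0]
force: [-0.6, 1.0, -0.6]
grip_width: 0.466
grip_force: 0.0
at [ 0.4553 -0.0812  0.1403] q [-0.4  -0.09  2.16  0.    1.07 -1.93] t 3.6333 F [-0.62  1.02 -0.59] w 0.466
shift [ -0.8  -3.9 126.3] turn [ 0.04 -0.01 -0.26]
(array([ 0.5186531 , -0.08592017,  0.02460905]), np.float64(0.7796040343668286))
(array([ 0.51265401, -0.08286043, -0.00515427]), np.float64(0.03830490067423864))
```

View pics/s1.png

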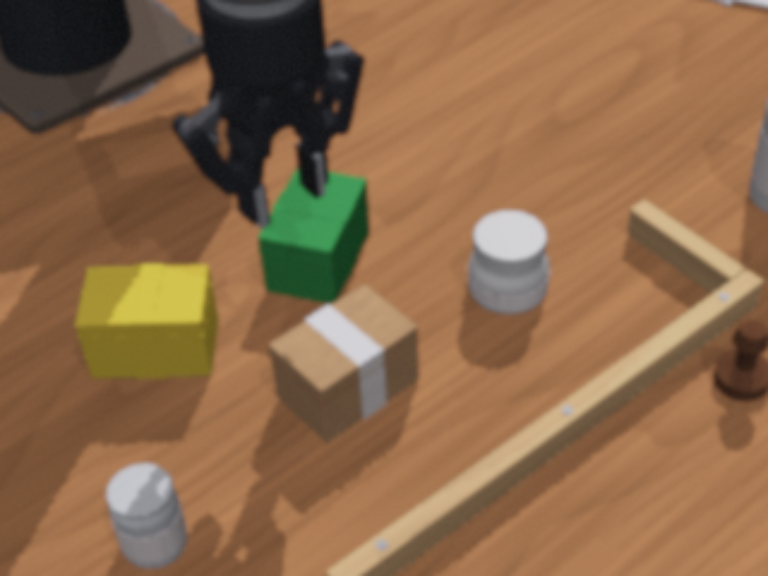

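The fingers hang above the gap behind the brown carton (345,365), with the green block at (315,235) close by. I descend just behind the carton.

```bash
python3 -m inch '[[[-5,-4,30,0,0,0],[-5,-4,60,0,0,0],[-5,-4,90,0,0,0],[-5,-4,110,0,0,0],[-5,-4,120,0,0,0],[-5,-4,120,0,0,0],[-5,-4,120,0,0,0]]]'
python3 - <<'E'
from h import *
goal(.47,-.085,.02,-.03)
w=f2w(-.06-.011,-.279);print(w)
r=look('carton',[.513,-.084,0],('scene',));print(r)
E
```

```text
clock: 4.47
tcp_pos: [0.4606, -0.0844, 0.0207]
eef_rot: [0.015, 1.0, -0.0, 0.0]
force: [0.6, -0.1, 0.7]
grip_width: 0.469
grip_force: 0.0
at [ 0.4606 -0.0844  0.0207] q [-0.4   0.13  2.2   0.    0.81 -1.94] t 4.4667 F [ 0.59 -0.07  0.7 ] w 0.469
shift [-9.4 -0.3  0.7] turn [-0.    0.   -0.04]
[ 0.5723632  -0.08474478]
(array([ 0.51290873, -0.08331797,  0.02853494]), np.float64(0.053993327432423244))
```

```bash
python3 -m inch '[[[-5,0,0,0,0,0],[-10,0,0,0,0,0],[-15,0,0,0,0,0],[-21,0,0,0,0,0],[-28,0,0,0,0,0],[-36,0,0,0,0,0],[-45,0,0,0,0,0],[-54,0,0,0,0,0],[-63,0,0,0,0,0],[-71,0,0,0,0,0],[-78,0,0,0,0,0],[-84,0,0,0,0,0]]]'
python3 -m inch '[[[-5,0,0,0,0,0],[-9,0,0,0,0,0],[-13,0,0,0,0,0],[-16,0,0,0,0,0],[-18,0,0,0,0,0],[-20,0,0,0,0,0]]]'
python3 - <<'E'
from h import *
goal(.572,-.085,.02,-.03)
r=look('carton',[.6,-.084,0],('scene',));print(r,w2f(r[0]))
E
```

```text
clock: 5.57
tcp_pos: [0.545, -0.0875, 0.0202]
eef_rot: [0.016, 1.0, 0.0, -0.0]
force: [-2.7, -0.8, 1.7]
grip_width: 0.465
grip_force: 1.4
clock: 6.07
tcp_pos: [0.5642, -0.0881, 0.0202]
eef_rot: [0.016, 1.0, 0.0, -0.0]
force: [-1.6, -0.4, 1.2]
grip_width: 0.466
grip_force: 0.9
at [ 0.5642 -0.0881  0.0202] q [-0.33  0.33  1.96 -0.    0.86 -1.87] t 6.0667 F [-1.65 -0.37  1.23] w 0.466
shift [-7.7  3.4  0.2] turn [ 0.   -0.02 -0.11]
(array([ 0.60148079, -0.08544954,  0.0290409 ]), np.float64(0.09493176976778517)) [-0.04187438 -0.27883105]
```

```bash
python3 -m inch '[[[-2,0,0,0,0,0],[-4,0,0,0,0,0],[-5,0,0,0,0,0],[-6,0,0,0,0,0],[-6,0,0,0,0,0]]]'
python3 -m inch '[[[-1,0,0,0,0,0],[-2,0,0,0,0,0],[-2,0,0,0,0,0]]]'
python3 -m inch '[[[-1,0,0,0,0,0],[-2,0,0,0,0,0],[-2,0,0,0,0,0]]]'|sed -n 2,4p
```

```text
clock: 6.58
tcp_pos: [0.5704, -0.0884, 0.0203]
eef_rot: [0.016, 1.0, -0.0, 0.0]
force: [-0.8, -0.3, 0.1]
grip_width: 0.466
grip_force: 0.4
clock: 6.83
tcp_pos: [0.5724, -0.0884, 0.0203]
eef_rot: [0.016, 1.0, -0.0, 0.0]
force: [-0.6, -0.1, 0.3]
grip_width: 0.467
grip_force: 0.3
tcp_pos: [0.573, -0.0885, 0.0203]
eef_rot: [0.015, 1.0, 0.0, -0.002]
force: [-6.1, -0.5, 3.8]
```

Contact with the rail. I press 1 mm more to square it, back off and rise.

```bash
python3 -m inch '[[[-1,0,0,0,0,0],[-1,0,0,0,0,0]]]'|sed -n 2,4p
python3 -m inch '[[[8,0,0,0,0,0],[20,0,-5,0,0,0],[30,0,-30,0,0,0],[30,0,-70,0,0,0],[30,0,-100,0,0,0],[30,0,-110,0,0,0],[30,0,-110,0,0,0]]]'
python3 - <<'E'
from h import *
r=look('carton',[.61,-.084,0],('scene',));print(r,w2f(r[0]))
w=f2w(-.03,-.279-.045-.045);print(w);goal(w[0],w[1],.13,-.03-np.pi/2)
E
```

```text
tcp_pos: [0.573, -0.0885, 0.0203]
eef_rot: [0.015, 1.0, 0.0, -0.003]
force: [-8.9, 0.1, 6.8]
clock: 7.83
tcp_pos: [0.5481, -0.0884, 0.1347]
eef_rot: [0.016, 1.0, -0.001, 0.005]
force: [-0.2, 0.0, 0.1]
grip_width: 0.47
grip_force: 0.0
(array([ 0.61127708, -0.0854703 ,  0.0326817 ]), np.float64(0.1720119667775476)) [-0.03208187 -0.27855795]
[ 0.61064516 -0.1759341 ]
at [ 0.545  -0.0874  0.1298] q [-0.34  0.12  1.96  0.    1.05 -1.88] t 7.9333 F [ 0.15 -0.41 -1.39] w 0.471
shift [-68.5 -86.4  -0.2] turn [2.000e-02 1.000e-02 8.989e+01]
```

```bash
python3 -m inch '[[[-20,-25,0,0,0,7],[-40,-50,0,0,0,14],[-64,-86,0,0,0,21],[-64,-86,0,0,0,28],[-64,-86,0,0,0,35],[-64,-86,0,0,0,42],[-64,-86,0,0,0,49],[-64,-86,0,0,0,56],[-64,-86,0,0,0,63],[-64,-86,0,0,0,70],[-64,-86,0,0,0,77],[-64,-86,0,0,0,84]]]' 20
python3 -m inch '[[[0,0,0,0,0,6],[0,0,0,0,0,6],[0,0,0,0,0,6]]]'
python3 - <<'E'
from h import *
for c in('scene','top'):
    r=look('carton',[.611,-.085,-.03],(c,));print(r,w2f(r[0]))
w=f2w(-.034,-.279-.045-.045);print(w);goal(w[0],w[1],.022,-.03-np.pi/2)
im=robot.get_image('scene');cv2.imwrite('pics/s2.png',cv2.resize(im[100:380,120:460,::-1],None,fx=2.1,fy=2.1))
E
```

```text
clock: 8.93
tcp_pos: [0.6048, -0.1748, 0.1265]
eef_rot: [0.683, 0.73, -0.001, -0.003]
force: [0.6, 0.3, -1.1]
grip_width: 0.231
grip_force: 0.0
clock: 9.18
tcp_pos: [0.6052, -0.1749, 0.1275]
eef_rot: [0.717, 0.697, -0.001, -0.002]
force: [-0.3, 0.1, -0.2]
grip_width: 0.239
grip_force: 0.0
(array([ 0.6122661 , -0.08536843,  0.04562678]), np.float64(0.1733685734063306)) [-0.03109635 -0.27842646]
(array([ 0.61354643, -0.08696291, -0.04857801]), np.float64(0.05526512322628829)) [-0.02976877 -0.27998182]
[ 0.60664696 -0.17581412]
at [ 0.6061 -0.1754  0.1295] q [-0.44  0.29  1.77  0.    1.09 -0.41] t 9.3833 F [-0.19  0.56  0.11] w 0.233
shift [ -0.5   0.7 107.5] turn [-0.06 -0.03 -0.03]
```

View pics/s2.png

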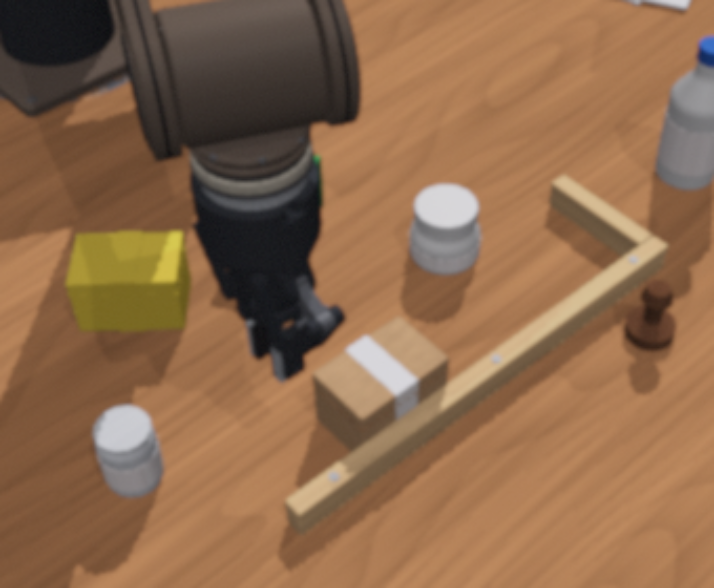

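The carton sits against the rail at (380,385), and the fingers are beyond its right end. I descend, then push along the rail.

```bash
python3 -m inch '[[[0,0,30,0,0,0],[0,0,60,0,0,0],[0,0,85,0,0,0],[0,0,100,0,0,0],[0,0,107,0,0,0],[0,0,107,0,0,0],[10,0,107,0,0,0],[16,0,107,0,0,0],[22,0,107,0,0,0],[27,0,107,0,0,0]]]'
python3 -m inch '[[[3,0,0,0,0,0],[6,0,0,0,0,0],[10,0,0,0,0,0],[15,0,0,0,0,0],[21,0,0,0,0,0],[28,0,0,0,0,0],[35,0,0,0,0,0],[42,0,0,0,0,0],[48,0,0,0,0,0],[53,0,0,0,0,0],[57,0,0,0,0,0],[60,0,0,0,0,0]]]'
python3 - <<'E'
from h import *
r=look('carton',[.611,-.035,-.03],('scene',));print(r,w2f(r[0]))
w=f2w(-.034,-.101);goal(w[0],w[1],.022,-.03-np.pi/2)
E
```

```text
clock: 10.27
tcp_pos: [0.6082, -0.1478, 0.0249]
eef_rot: [0.718, 0.696, 0.001, 0.001]
force: [-0.6, 0.4, 0.4]
grip_width: 0.235
grip_force: 0.0
clock: 11.27
tcp_pos: [0.6092, -0.0879, 0.0233]
eef_rot: [0.718, 0.696, 0.0, 0.0]
force: [0.5, -2.9, 1.2]
grip_width: 0.24
grip_force: 1.3
(array([ 0.61073503, -0.02949488, -0.02910368]), np.float64(0.5471781695756179)) [-0.03430269 -0.22262398]
at [ 0.6088 -0.0875  0.023 ] q [-0.31  0.4   1.85  0.    0.89 -0.28] t 11.3667 F [-0.41  0.03  0.66] w 0.235
shift [179.6   0.2   1.2] turn [-0.05 -0.07 -0.09]
```

```bash
python3 -m inch '[[[5,0,0,0,0,0],[12,0,0,0,0,0],[20,0,0,0,0,0],[28,0,0,0,0,0],[37,0,0,0,0,0],[46,0,0,0,0,0],[55,0,0,0,0,0],[64,0,0,0,0,0],[73,0,0,0,0,0],[81,0,0,0,0,0],[87,0,0,0,0,0],[92,0,0,0,0,0]]]'
python3 -m inch '[[[5,0,0,0,0,0],[12,0,0,0,0,0],[20,0,0,0,0,0],[28,0,0,0,0,0],[36,0,0,0,0,0],[44,0,0,0,0,0],[52,0,0,0,0,0],[59,0,0,0,0,0],[65,0,0,0,0,0],[70,0,0,0,0,0],[73,0,0,0,0,0],[75,0,0,0,0,0]]]'
python3 - <<'E'
from h import *
im=robot.get_image('scene');cv2.imwrite('pics/s3.png',cv2.resize(im[100:380,120:480,::-1],None,fx=2.,fy=2.))
w=f2w(-.034,-.101);goal(w[0],w[1],.022,-.03-np.pi/2)
E
```

```text
clock: 12.37
tcp_pos: [0.612, 0.0042, 0.0233]
eef_rot: [0.718, 0.696, -0.0, -0.0]
force: [-0.5, -2.3, -1.0]
grip_width: 0.234
grip_force: 0.7
clock: 13.37
tcp_pos: [0.6143, 0.0787, 0.0233]
eef_rot: [0.718, 0.696, -0.0, -0.0]
force: [-2.0, -3.4, -0.0]
grip_width: 0.235
grip_force: 1.3
at [0.6145 0.079  0.0233] q [-0.04  0.41  1.83  0.    0.9  -0.  ] t 13.4167 F [-0.53 -0.47 -0.22] w 0.231
shift [13.1 -0.2  1.3] turn [ 0.01 -0.02 -0.1 ]
```

View pics/s3.png

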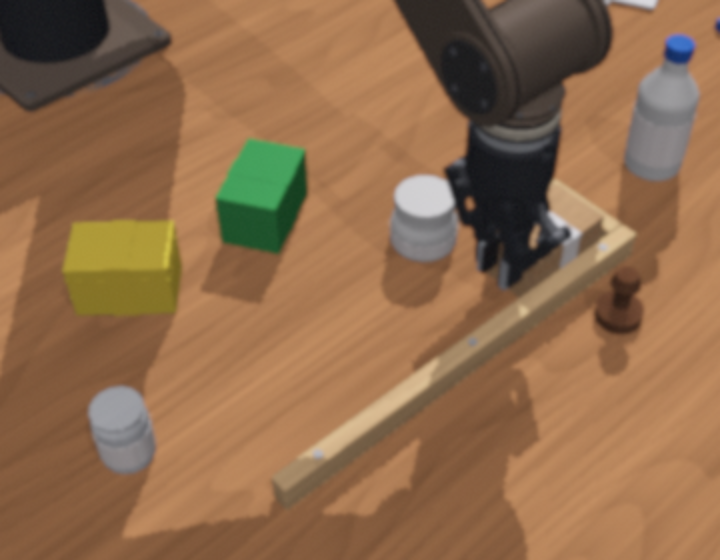

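The carton is nearly in the corner (580,225), and the tub at (424,217) is untouched. The last 13 mm go gently.

```bash
python3 -m inch '[[[3,0,0,0,0,0],[6,0,0,0,0,0],[8,0,0,0,0,0],[9,0,0,0,0,0],[10,0,0,0,0,0],[10,0,0,0,0,0]]]'|sed -n 1,4p
python3 -m inch '[[[1,0,0,0,0,0],[2,0,0,0,0,0],[2,0,0,0,0,0]]]'|sed -n 2,4p
python3 -m inch '[[[1,0,0,0,0,0],[2,0,0,0,0,0],[2,0,0,0,0,0]]]'|sed -n 2,4p
```

```text
clock: 13.92
tcp_pos: [0.615, 0.0886, 0.0234]
eef_rot: [0.718, 0.696, 0.0, 0.0]
force: [-1.2, -0.9, 0.2]
tcp_pos: [0.615, 0.0905, 0.0234]
eef_rot: [0.718, 0.696, 0.0, 0.0]
force: [-0.9, -0.5, -0.6]
tcp_pos: [0.6151, 0.0919, 0.0234]
eef_rot: [0.718, 0.696, -0.0, 0.0]
force: [-0.8, -3.8, 0.0]
```

```bash
python3 -m inch '[[[1,0,0,0,0,0],[1,0,0,0,0,0],[1,0,0,0,0,0]]]'|sed -n 2,4p
python3 -m inch '[[[1,0,0,0,0,0],[1,0,0,0,0,0],[1,0,0,0,0,0]]]'|sed -n 2,4p
python3 -m inch '[[[-5,0,0,0,0,0],[-15,0,0,0,0,0],[-25,0,-10,0,0,0],[-35,0,-40,0,0,0],[-60,0,-80,0,0,0],[-95,0,-120,0,0,0],[-135,0,-130,0,0,0],[-175,0,-130,0,0,0],[-200,0,-130,0,0,0],[-200,0,-130,0,0,0]]]' |sed -n 1,4p
python3 - <<'E'
from h import *
for c in('scene','top'):
    r=look('carton',[.62,.145,-.03],(c,));print(r,w2f(r[0]),np.degrees(r[0][2]-YAW))
    r=look('tub',[.519,.077,0],(c,));print(r,w2f(r[0]))
im=robot.get_image('top');cv2.imwrite('pics/t3.png',cv2.resize(im[170:300,180:340,::-1],None,fx=4.4,fy=4.4))
E
```

```text
tcp_pos: [0.6151, 0.0919, 0.0235]
eef_rot: [0.718, 0.696, -0.001, 0.001]
force: [-1.6, -6.4, 1.2]
tcp_pos: [0.6151, 0.092, 0.0236]
eef_rot: [0.718, 0.696, -0.002, 0.001]
force: [-1.0, -9.9, 0.9]
clock: 15.75
tcp_pos: [0.6094, -0.1122, 0.1562]
eef_rot: [0.72, 0.694, 0.001, 0.003]
force: [0.7, 0.1, 0.3]
(array([0.61857045, 0.14890126, 0.04205329]), np.float64(0.1716883532423208)) [-0.03182187 -0.04407308] 4.128349333321907
(array([0.52063666, 0.07956375, 0.07915438]), np.float64(0.18637520450827127)) [-0.12763179 -0.11631697]
(array([ 0.62007588,  0.14550704, -0.02134648]), np.float64(0.05364252000820846)) [-0.03021532 -0.04742063] 0.49581042779529505
(array([0.51717081, 0.0764545 , 0.08357887]), np.float64(0.08059511496539107)) [-0.13100281 -0.11952877]
```

View pics/t3.png

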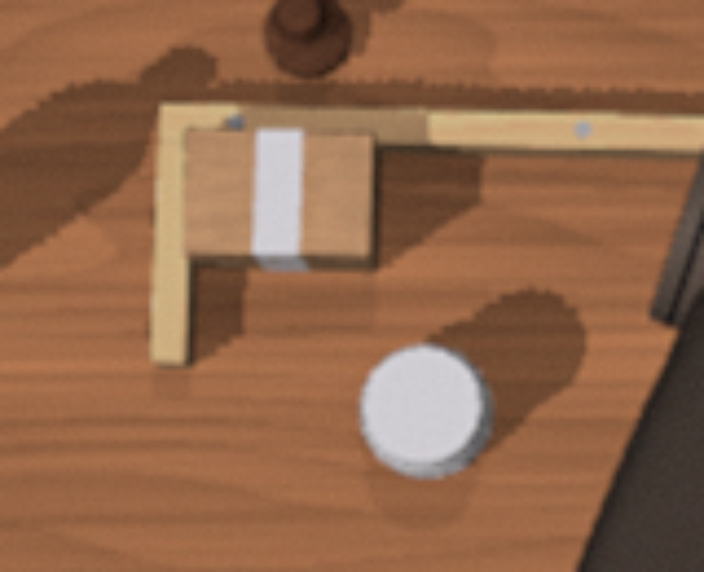

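The carton is snug in the corner at (280,195) and the tub is undisturbed at (425,410). I turn the tool back, give the carton a light seating press toward the rail, then do the tub.

```bash
python3 -m inch '[[[0,0,0,0,0,-7],[0,0,0,0,0,-14],[0,0,0,0,0,-21],[0,0,0,0,0,-28],[0,0,0,0,0,-35],[0,0,0,0,0,-42],[0,0,0,0,0,-49],[0,0,0,0,0,-56],[0,0,0,0,0,-63],[0,0,0,0,0,-70],[0,0,0,0,0,-77],[0,0,0,0,0,-84]]]' |sed -n 1,4p
python3 -m inch '[[[0,0,0,0,0,-6],[0,0,0,0,0,-6],[0,0,0,0,0,-6]]]' |sed -n 1,4p
python3 - <<'E'
from h import *
w=f2w(-.084,-.043);print(w);goal(w[0],w[1],.08,-.03)
E
```

```text
clock: 17.2
tcp_pos: [0.6086, -0.1047, 0.1531]
eef_rot: [0.065, 0.998, 0.0, -0.0]
force: [-0.1, -0.2, 0.2]
clock: 17.45
tcp_pos: [0.6086, -0.1049, 0.1532]
eef_rot: [0.017, 1.0, 0.0, -0.0]
force: [0.3, 0.2, -0.1]
[0.56644799 0.15153897]
at [ 0.6086 -0.1049  0.1532] q [-0.33  0.24  1.79  0.    1.12 -1.87] t 17.45 F [ 0.29  0.17 -0.15] w 0.232
shift [ 50.8 254.9  73.2] turn [ 0.01 -0.01 -0.21]
```

```bash
python3 -m inch '[[[51,0,0,0,0,0],[51,60,0,0,0,0],[51,100,0,0,0,0],[51,140,0,0,0,0],[51,180,0,0,0,0],[51,220,0,0,0,0],[51,255,0,0,0,0],[51,255,20,0,0,0],[51,255,50,0,0,0],[51,255,73,0,0,0],[51,255,73,0,0,0]]]' |sed -n 1,4p
python3 - <<'E'
from h import *
w=f2w(-.073,-.043);print(w);goal(w[0],w[1],.024,-.03)
im=robot.get_image('scene');cv2.imwrite('pics/s4.png',cv2.resize(im[80:320,260:500,::-1],None,fx=2.4,fy=2.4))
E
```

```text
clock: 18.37
tcp_pos: [0.5614, 0.1514, 0.0747]
eef_rot: [0.016, 1.0, -0.001, -0.005]
force: [-1.0, -0.6, -0.4]
[0.57744304 0.15120902]
at [0.5614 0.1514 0.0747] q [ 0.09  0.27  1.91 -0.    0.97 -1.45] t 18.3667 F [-1.03 -0.59 -0.45] w 0.236
shift [-16.6   0.4  50.5] turn [-0.08 -0.61 -0.15]
```

View pics/s4.png

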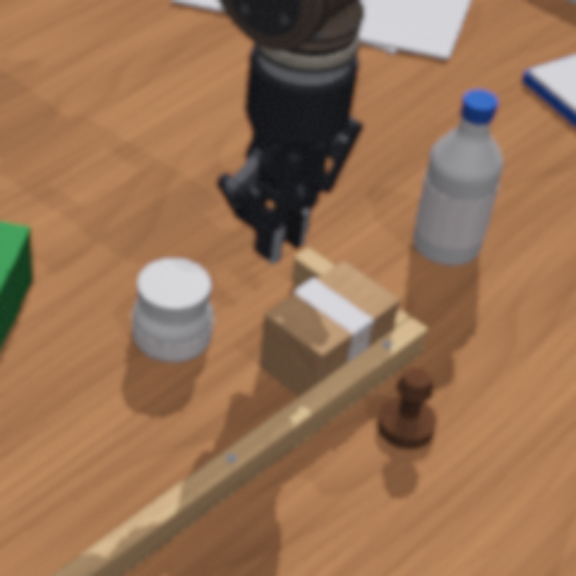

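The fingers are above the gap behind the carton, and the tub at (173,310) is clear of them. I descend and press lightly.

```bash
python3 -m inch '[[[0,0,20,0,0,0],[0,0,40,0,0,0],[0,0,48,0,0,0],[0,0,48,0,0,0],[-4,0,48,0,0,0],[-8,0,48,0,0,0],[-11,0,48,0,0,0],[-12,0,48,0,0,0],[-12,0,48,0,0,0]]]' |sed -n 1,4p
python3 -m inch '[[[-1,0,0,0,0,0],[-2,0,0,0,0,0],[-2,0,0,0,0,0]]]'|sed -n 2,4p
python3 -m inch '[[[-1,0,0,0,0,0],[-2,0,0,0,0,0],[-2,0,0,0,0,0]]]'|sed -n 2,4p
```

```text
clock: 19.17
tcp_pos: [0.5789, 0.1505, 0.0334]
eef_rot: [0.016, 1.0, 0.0, 0.001]
force: [0.2, -0.4, 0.6]
tcp_pos: [0.5798, 0.1505, 0.0324]
eef_rot: [0.016, 1.0, 0.0, 0.0]
force: [0.0, -0.8, 0.6]
tcp_pos: [0.5802, 0.1505, 0.0321]
eef_rot: [0.016, 1.0, -0.0, -0.002]
force: [-4.6, -0.3, 4.1]
```

Contact at 0.5802 matches the flush position predicted from the first rail contact. On to the tub.

```bash
python3 -m inch '[[[-1,0,0,0,0,0],[5,0,0,0,0,0],[10,0,0,0,0,0],[10,0,-30,0,0,0],[10,0,-70,0,0,0],[20,0,-95,0,0,0],[50,0,-95,0,0,0],[80,-35,-95,0,0,0],[108,-74,-95,0,0,0],[108,-74,-95,0,0,0]]]' 36|sed -n 1,4p
python3 - <<'E'
from h import *
for c in('scene','top'):
    r=look('tub',[.519,.077,0],(c,));print(r,w2f(r[0]))
w=f2w(-.186,-.119);print(w);goal(w[0],w[1],.022,-.03)
E
```

```text
clock: 20.5
tcp_pos: [0.4677, 0.0782, 0.1265]
eef_rot: [0.016, 1.0, -0.001, -0.001]
force: [0.3, -0.1, 0.4]
(array([0.51814043, 0.08018648, 0.02163042]), np.float64(0.1305648744219784)) [-0.13014557 -0.1157694 ]
(array([0.51923992, 0.07584077, 0.14256708]), np.float64(0.8862256311920742)) [-0.12891622 -0.12008017]
[0.46221423 0.07863271]
at [0.4725 0.08   0.1281] q [-0.04 -0.04  2.14  0.    1.04 -1.58] t 20.7 F [-0.03  0.34 -0.41] w 0.422
shift [ 10.5  -1.8 106. ] turn [ 0.03  0.16 -0.16]
```

```bash
python3 -m inch '[[[10,-1,20,0,0,0],[10,-1,50,0,0,0],[10,-1,80,0,0,0],[10,-1,98,0,0,0],[10,-1,105,0,0,0],[10,-1,105,0,0,0],[6,-1,105,0,0,0],[2,-1,105,0,0,0],[-2,-1,105,0,0,0],[-6,-1,105,0,0,0],[-10,-1,105,0,0,0],[-13,-1,105,0,0,0]]]' |sed -n 1,4p
python3 -m inch '[[[-4,0,0,0,0,0],[-8,-1,0,0,0,0],[-13,-2,0,0,0,0],[-18,-3,0,0,0,0],[-23,-4,0,0,0,0],[-28,-6,0,0,0,0],[-33,-7,0,0,0,0],[-37,-8,0,0,0,0],[-41,-9,0,0,0,0],[-44,-10,0,0,0,0],[-46,-11,0,0,0,0],[-48,-12,0,0,0,0]]]' |sed -n 1,4p
python3 - <<'E'
from h import *
im=robot.get_image('scene');cv2.imwrite('pics/s5.png',cv2.resize(im[80:320,260:500,::-1],None,fx=2.4,fy=2.4))
s=robot.sense();r=look('tub',[.555,.068,0],('scene',));print(r,w2f(r[0]),w2f(s['tcp_pos']))
E
```

```text
clock: 21.7
tcp_pos: [0.4848, 0.0786, 0.0229]
eef_rot: [0.016, 1.0, 0.0, -0.0]
force: [-3.6, 1.8, 2.3]
clock: 22.7
tcp_pos: [0.5322, 0.065, 0.0223]
eef_rot: [0.016, 1.0, 0.0, -0.0]
force: [-2.5, 1.3, 3.3]
(array([0.56726624, 0.06363164, 0.10191723]), np.float64(0.12348429667080851)) [-0.0805453  -0.13084323] [-0.11521902 -0.13073617]
```

View pics/s5.png

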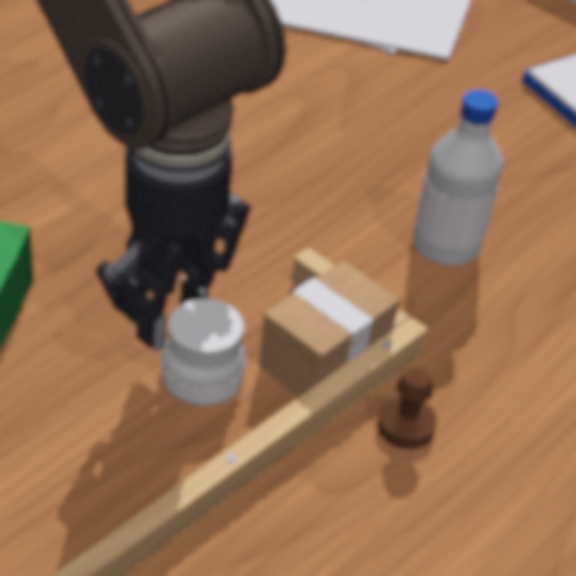

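The tub (203,350) is cradled and moving toward the rail, clear of the carton.

```bash
python3 -m inch '[[[-4,0,0,0,0,0],[-8,-1,0,0,0,0],[-13,-2,0,0,0,0],[-18,-3,0,0,0,0],[-23,-3,0,0,0,0],[-28,-3,0,0,0,0],[-32,-3,0,0,0,0],[-36,-3,0,0,0,0],[-39,-3,0,0,0,0],[-41,-3,0,0,0,0],[-42,-3,0,0,0,0],[-42,-3,0,0,0,0]]]' |sed -n 1,4p
python3 -m inch '[[[-1,0,0,0,0,0],[-2,0,0,0,0,0],[-2,0,0,0,0,0]]]'|sed -n 2,4p
python3 -m inch '[[[-1,0,0,0,0,0],[-2,0,0,0,0,0],[-2,0,0,0,0,0]]]'|sed -n 2,4p
```

```text
clock: 23.85
tcp_pos: [0.5742, 0.0606, 0.0223]
eef_rot: [0.016, 1.0, -0.0, 0.0]
force: [-1.7, -0.0, 0.3]
tcp_pos: [0.5759, 0.0606, 0.0223]
eef_rot: [0.016, 1.0, 0.0, 0.0]
force: [-0.8, 0.6, 0.8]
tcp_pos: [0.5781, 0.0605, 0.0224]
eef_rot: [0.016, 1.0, -0.0, 0.0]
force: [-0.6, 0.0, 0.9]
```

```bash
python3 -m inch '[[[-1,0,0,0,0,0],[-2,0,0,0,0,0],[-2,0,0,0,0,0]]]'|sed -n 2,4p
python3 -m inch '[[[-1,0,0,0,0,0],[-2,0,0,0,0,0],[-2,0,0,0,0,0]]]'|sed -n 2,4p
```

```text
tcp_pos: [0.5802, 0.0604, 0.0224]
eef_rot: [0.016, 1.0, 0.0, 0.0]
force: [-1.8, 0.6, 0.8]
tcp_pos: [0.5809, 0.0604, 0.0221]
eef_rot: [0.016, 1.0, 0.0, -0.002]
force: [-5.4, 0.2, 3.9]
```

The tub has reached the rail. I hold briefly, then retreat straight back and check.

```bash
python3 -m inch '[[[-1,0,0,0,0,0],[-1,0,0,0,0,0]]]'|sed -n 2,4p
python3 -m inch '[[[3,0,0,0,0,0],[10,0,0,0,0,0],[25,0,0,0,0,0],[45,0,0,0,0,0],[60,0,-20,0,0,0],[75,0,-60,0,0,0],[90,0,-100,0,0,0],[100,-30,-130,0,0,0],[100,-70,-150,0,0,0],[100,-110,-150,0,0,0],[100,-150,-150,0,0,0],[100,-150,-150,0,0,0]]]' |sed -n 1,4p
python3 - <<'E'
from h import *
for c in('scene','top'):
    for n,p in(('carton',[.62,.145,-.03]),('tub',[.616,.06,0]),('bottle',[.602,.33,0]),('can',[.528,-.267,0]),('stamp',[.701,.134,0])):
        if c=='top' or n in('carton','tub'):
            r=look(n,p,(c,));print(c,n,r and (r[0].round(4),round(r[1],3),w2f(r[0]).round(4)))
a=robot.get_image('top')[165:300,120:340,::-1];cv2.imwrite('pics/f.png',cv2.resize(a,None,fx=3.6,fy=3.6))
E
```

```text
tcp_pos: [0.5811, 0.0604, 0.0221]
eef_rot: [0.016, 1.0, 0.0, -0.003]
force: [-7.8, -0.5, 5.3]
clock: 26.02
tcp_pos: [0.4791, -0.0923, 0.1743]
eef_rot: [0.019, 1.0, -0.002, 0.003]
force: [-0.1, 0.2, 0.2]
scene carton (array([ 0.6184,  0.1507, -0.0088]), np.float64(0.206), array([-0.032 , -0.0422]))
scene tub (array([0.6135, 0.0618, 0.0612]), np.float64(0.238), array([-0.0343, -0.1313]))
top carton (array([ 0.6204,  0.1466, -0.012 ]), np.float64(0.027), array([-0.0299, -0.0463]))
top tub (array([0.6134, 0.0576, 0.1181]), np.float64(0.083), array([-0.0343, -0.1355]))
top bottle (array([0.6016, 0.3275, 0.0883]), np.float64(0.092), array([-0.0541,  0.134 ]))
top can (array([ 0.528 , -0.2659, -0.0553]), np.float64(0.098), array([-0.11  , -0.4615]))
top stamp (array([ 0.701 ,  0.1339, -0.0013]), np.float64(0.305), array([ 0.051 , -0.0566]))
```

View pics/f.png

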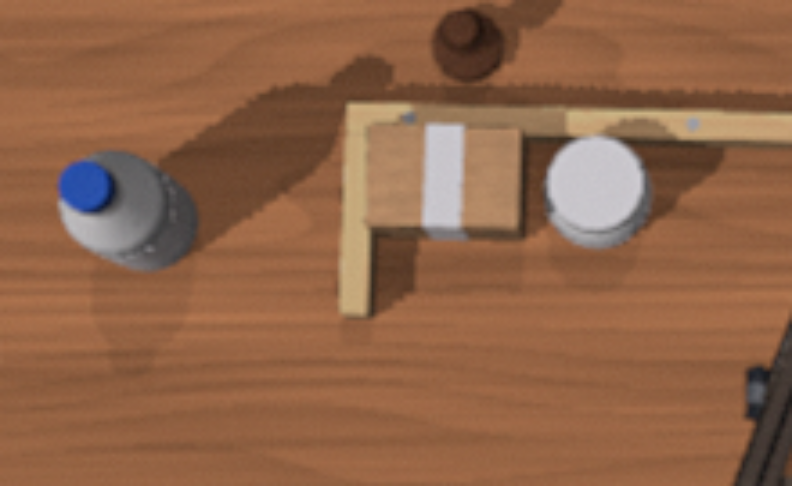

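The carton (445,178) is flush in the corner, and the tub (598,190) touches the rail beside it with a small gap to the carton. The bystanders have not moved.

```bash
python3 -c "
from bench import robot
print(robot.hand_in())"
```

```text
the job is handed in; nothing more can be done
None
```

The job is handed in at about 26 s: the carton is flush in the corner, the tub touches the long rail about 1 cm from the carton, and the bottle, can and stamp stand where they did.

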